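# Switch a bench test supply up through its zigzag gate

## Task

On the repair bench, take the lever with the red knob from its off place (beside the green dot) through the zigzag slot of its gate, past the yellow dot at the middle, to the far end of the slot beside the red dot, so that the supply is fully on, and let go with the lever fully home. Follow the slot, and leave the lever with the blue knob where it is.

Things in the scene. Friction and masses are not known exactly. Their poses are not given: they have to be found in the camera images.
- tester: Test supply with the RED knob: grey steel box fixed to the bench, 170 (x) by 130 (y) mm, its aluminium top 112 mm up. Origin: centre of its underside; z up; x along the gate from off to full on, away from the robot, up to 0.4 rad askew; y to the left of that. Its lever, a 9 mm steel stem, tilts both ways on a pivot 20 mm above the origin and rises through the slot in the top.
- tester_gate (a point): Centre of the zigzag slot, 17 mm wide, on the box's top 110 mm above its origin (same axes). Slot centre line, mm (x, y) from here: off (-28,-12), across to (-28,12), along to (0,12), across to (0,-12), along to full on (28,-12). Solid teeth between. Stem play 4 mm either way. Dots on the top: green (-28,-34), yellow (0,34), red (28,-34).
- tester_knob (a point): Centre of the red ball knob, 32 mm across, 150 mm up the stem from the pivot. In the box's axes, mm from its origin: off (-44,-19,161), then (-44,19,161), (0,20,169), (0,-20,169), full on (44,-19,161); play 7 mm. Starts at off or up to 15 mm on along the first cross slot. Stays where left; moves at 1 to 2 N.
- spare_knob (a point): Centre of the BLUE ball knob, 32 mm across, on a second supply of the same build on the other side of the bench. Its lever stands somewhere in the last stretch of its own slot and must stay where it is.

How it is judged (in metres and radians):
On the way, in this order (a step that is already met when the one before it is completed fails the run):
1. the red-knobbed lever has been moved across the first slot (knob more than 8 mm to the left of the gate's middle, still at the off end) (y of tester_knob in the frame of tester above 0.008 m and x of tester_knob in the frame of tester below -0.03 m).
2. it has reached the middle corner by the yellow dot (knob within 15 mm of the middle along the gate, more than 8 mm to the left) (y of tester_knob in the frame of tester above 0.008 m and x of tester_knob in the frame of tester above -0.015 m).
3. it has crossed to the right side of the gate at the middle (y of tester_knob in the frame of tester below -0.008 m and x of tester_knob in the frame of tester above -0.015 m).
At the end, for the whole second after the job is handed in: The red knob stands at the far (full on) end of the slot, at most 12 mm short of its nominal place along the gate, on the right side; the blue knob is within 12 mm of where it was; nothing is touched (x of tester_knob in the frame of tester above 0.032 m and y of tester_knob in the frame of tester below -0.005 m and distance of spare_knob from where it was at the start of the episode below 0.012 m).
It fails at once if the lever with the blue knob is moved by more than 12 mm (distance of spare_knob from where it was at the start of the episode above 0.012 m).
It also fails if it takes over 38 s, if anything falls off the work surface, if the arm or the gripper's body presses on something with over 40 N, if the wrist force passes 120 N, or if a joint passes its speed limit or range.

## Robot

A 7-joint arm with a two-finger parallel gripper is mounted at the origin on the work surface. World frame = base frame: x ahead of the robot, y to its left, z up, the work surface at z = 0. Lengths are in mm, angles in rad, forces in N, time in s.
With the tool pointing down it reaches from about 400 to 875 mm from the base axis. Payload 4.4 kg.
Tool frame: the origin (TCP) lies at the very end of the fingers, on their centre line; the grasp point (between the pads) lies 19 mm behind it; z points along the fingers, y is the line along which they close (so a half turn about z gives the same grasp; the last joint's range is limited). The gripper opens to 85 mm and grips with 20 to 120 N. Pads are 22 mm wide; open, the fingers measure 114 mm over their backs; the gripper's body (76 mm by 85 mm) begins 54 mm behind the grasp point. The pads swing forward as they close: fully open they stand 13 mm farther back than shut.
Start: joints at [1.047, 0.628, 0.038, 1.517, -0.027, 0.996, -0.02], TCP at [287.312, -583.069, 231.313] pointing down, gripper open.
Joint ranges: [-3.06, 3.06], [-0.37, 2.12], [-1.25, 1.32], [0.18, 2.47], [-1.1, 4.24], [0.23, 1.98], [-2.94, 2.94]. Speed limits (rad/s): [2.57, 2.57, 3.14, 3.14, 3.14, 3.14, 3.14].

## Interface

Orientations are given as [roll, pitch, yaw] about the fixed x, y, z axes, in that order (R = Rz(yaw) Ry(pitch) Rx(roll)).
In Python, from cell import sensors, get_image, camera_params, order gives the robot as it stands.
- The arm moves only by the shell command python3 -m inch 'ROWS' [OPENING]. ROWS is JSON, a list that holds one entry, the list of rows, each a list of 4 numbers: the shift along the tool's x, y, z in cm, then the turn about the tool's z in degrees. A call has 1 to 8 rows; each row is the pose to reach, as a shift and turn from the pose commanded when the call began, along the tool's axes at that moment; what a row does not reach only later rows make up. A row lasts 1/12 s, in which the tool goes at most 41.7 mm and 7.16 degrees, less where a joint would pass 70% of its speed; a pose out of reach is approached as far as the arm can. A call with a gripper value outside its range is refused whole. OPENING is the finger opening in cm, from 0 to 8.54, set as the call begins (- or left out, the last holds). The fingers move at their own pace and stop on an object; the grip force is fixed at half the most. Time passes only in rows, so rows that repeat a pose let the fingers close. It gives the time, the measured TCP pose, the force, the opening and the grip force at its end, in the units of the state.
- sensors.read_state(): the state, without advancing time (a new reading comes with each control period).
- get_image(name): name is "side" or "top"; returns the picture (400x640x3 uint8, blue, green, red); there is no depth.
- camera_params(name): a dict with "mtx" (3x3 intrinsics, pixels), "rvec" (rotation vector, rad) and "tvec" (3), from world to camera coordinates, as OpenCV has them. Camera axes: x right, y down, z forward; pixel columns grow to the right and rows downward; lengths in mm; the calibration is good to about 2 mm. A picture is of the moment at which its call begins. camera_params takes no time and is no camera call.
- order.finish_job(): hands the job in; it is judged then, once.
The state is a dict: "clock": time; "qpos": joint angles; "qd": joint speeds; "tau": joint torques, N m; "eef_pos": TCP position; "tool_rot": TCP orientation; "force": force on the tool from outside, world axes, zero at the start; "torque": the same for the moment, N m; "width": finger opening in mm; "gripper_force": force on a finger pad.
Only numpy, scipy, OpenCV 4.12 (cv2) and the standard library are available. Lean on these libraries where they do the work, as an engineer would, in place of code of your own. Each camera call takes 0.05 s, during which the arm holds its last target. There are 200 camera calls.

## Working session

There is one attempt and no reset: what is moved stays moved. The work goes in short steps, Python scripts to look and compute and a shell command to move; the robot and the scene stay as the last step left them, time stands still between calls to the robot, and variables do not carry over. Pictures are saved under pics/ and viewed, at most 10 in all, crops included, and the job is handed in when it is done.

```bash
mkdir -p pics; ls; python3 - <<'E'
from cell import sensors,get_image,camera_params
import cv2,numpy as np
s=sensors.read_state();print(s['clock'],s['eef_pos'],s['tool_rot'],s['width'])
a=get_image('side');b=get_image('top')
cv2.imwrite('pics/side0.png',a);cv2.imwrite('pics/top0.png',b)
for n in('side','top'):
    p=camera_params(n);R=cv2.Rodrigues(np.array(p['rvec'],float))[0];print(n,p['mtx'],-R.T@np.array(p['tvec']).ravel(),R[2])
E
```

```text
pics
0.0 [ 287.00191527 -582.48164693  230.37063804] [-3.13964375e+00  5.04747371e-05  4.57787422e-01] 85.41480781485598
side [[434.25455216   0.         325.04903742]
 [  0.         434.25455216 201.03647675]
 [  0.           0.           1.        ]] [312.17518444 640.41877397 690.62801935] [ 0.2900914  -0.70934082 -0.64240375]
top [[508.48529      0.         321.04779002]
 [  0.         508.48529    203.1335498 ]
 [  0.           0.           1.        ]] [ 352.89562974   -2.81500078 1192.01565551] [ 1.81518462e-01  6.10324725e-04 -9.83387348e-01]
```

View pics/side0.png

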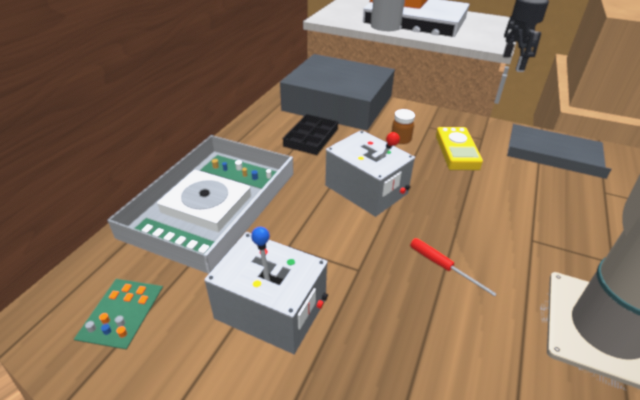

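View pics/top0.png

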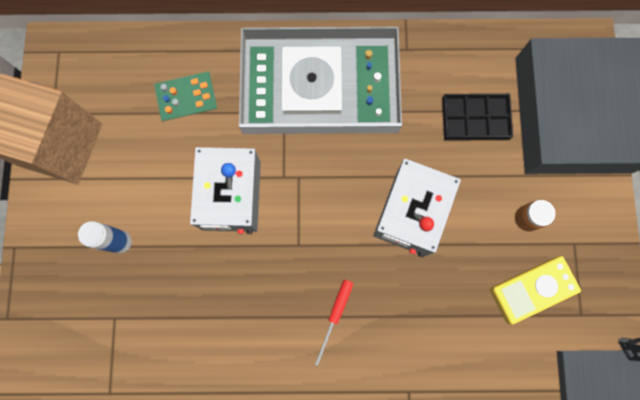

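The side view shows the red-knob box around (370,165) with its knob at (393,138). In the top view that box is at (418,207), its knob at (427,224), the yellow dot at (405,199) and the red dot at (438,198). The blue supply is far to the left at (225,188).

```bash
cat > h.py <<'E'
import cv2,numpy as np
from cell import sensors,get_image,camera_params
def cam(n):
    p=camera_params(n);R=cv2.Rodrigues(np.array(p['rvec'],float))[0];t=np.array(p['tvec'],float).ravel()
    return np.array(p['mtx'],float),R,-R.T@t
def ray(n,uv):
    K,R,c=cam(n);return c,R.T@np.linalg.inv(K)@np.array([uv[0],uv[1],1.])
def onz(n,uv,z):
    c,d=ray(n,uv);return c+d*(z-c[2])/d[2]
def tri(a,b):
    c1,d1=ray('side',a);c2,d2=ray('top',b);d1/=np.linalg.norm(d1);d2/=np.linalg.norm(d2)
    s=np.linalg.lstsq(np.c_[d1,-d2],c2-c1,rcond=None)[0];p,q=c1+s[0]*d1,c2+s[1]*d2
    return (p+q)/2,np.linalg.norm(p-q)
def blob(im,box,kind):
    x0,y0,x1,y1=box;h=cv2.cvtColor(im[y0:y1,x0:x1],cv2.COLOR_BGR2HSV)
    H,S,V=[h[...,i].astype(int) for i in range(3)]
    m={'red':((H<8)|(H>172))&(S>150)&(V>90),'yel':(H>22)&(H<36)&(S>120)&(V>120),'grn':(H>45)&(H<85)&(S>90),
       'lid':(S<40)&(V>150)}[kind].astype(np.uint8)
    n,l,st,ce=cv2.connectedComponentsWithStats(m)
    return sorted([(int(st[i,4]),ce[i]+[x0,y0],l==i) for i in range(1,n)],key=lambda t:-t[0])
E
python3 - <<'E'
from h import *
t=cv2.imread('pics/top0.png');s=cv2.imread('pics/side0.png')
B=(370,150,470,262);S=(320,120,425,220)
for k in('red','yel','grn'):
    print(k,'top',[(a,c.round(1),onz('top',c,112).round(1)) for a,c,_ in blob(t,B,k)[:3]])
    print(k,'side',[(a,c.round(1),onz('side',c,112).round(1)) for a,c,_ in blob(s,S,k)[:3]])
a,c,m=blob(t,B,'lid')[0]
r=cv2.minAreaRect(np.argwhere(m)[:,::-1].astype(np.float32)+[B[0],B[1]]) if 0 else cv2.minAreaRect((np.argwhere(m)[:,::-1]+[B[0],B[1]]).astype(np.float32))
P=np.array([onz('top',q,112) for q in cv2.boxPoints(r)]);print(P.round(1),P.mean(0).round(1))
for i in range(2):
    d=P[i+1]-P[i];print(np.linalg.norm(d),np.arctan2(d[1],d[0]))
k,e=tri(blob(s,S,'red')[0][1],blob(t,B,'red')[0][1]);print('knob',k.round(1),e)
E
```

```text
red top [(140, array([426. , 223.5]), array([ 506.5, -226.8,  112. ])), (24, array([412.3, 251. ]), array([ 447.8, -195.1,  112. ])), (18, array([438.3, 197.9]), array([ 562.1, -255.8,  112. ]))]
red side [(151, array([392.6, 138.2]), array([ 515.7, -296.1,  112. ])), (23, array([402.4, 189.8]), array([ 436.8, -102.6,  112. ])), (5, array([369.8, 142.6]), array([ 561.5, -252.1,  112. ]))]
yel top [(20, array([404.2, 198.8]), array([ 560.7, -182.1,  112. ]))]
yel side [(8, array([360.4, 157.8]), array([ 560.4, -179.5,  112. ]))]
grn top []
grn side [(6, array([388.5, 151.7]), array([ 507.4, -232.7,  112. ]))]
[[ 485.2 -118.   112. ]
 [ 652.9 -183.1  112. ]
 [ 604.  -309.2  112. ]
 [ 439.  -241.2  112. ]] [ 545.3 -212.9  112. ]
179.85121636322899 -0.3701964829426361
135.2398470943517 -1.9408611899056176
knob [ 499.  -216.7  161.1] 0.9937251748576708
```

```bash
python3 -m inch '[[[4,-2.5,0,6],[8,-5,0,12],[12,-8,0,18],[16,-10.5,0,24],[20,-13,0,30],[24,-16,0,36],[27,-18,0,42],[30,-20,0,47.4]]]' 6
```

```text
clock: 0.77
eef_pos: [454.9, -292.7, 231.1]
tool_rot: [-3.141, 0.001, -0.375]
force: [0.9, 0.4, -0.2]
width: 60.3
gripper_force: 0.0
```

```bash
python3 -m inch '[[[0,0,0,0],[0,0,0,0],[0,0,0,0]]]'; cat >> h.py <<'E'
C=np.array([547.5,-212.]);Y=-0.37
def loc(p):
    d=np.array(p[:2])-C;return np.array([np.cos(Y)*d[0]+np.sin(Y)*d[1],-np.sin(Y)*d[0]+np.cos(Y)*d[1]]).round(1)
def st():
    s=sensors.read_state();print(s['clock'],'tcp box axes',loc(s['eef_pos']),'z',s['eef_pos'][2].round(1),'yaw',s['tool_rot'][2].round(3))
E
python3 -c "
from h import *;st();print(loc([499,-216.7]))"
```

```text
clock: 1.02
eef_pos: [454.3, -294.8, 231.1]
tool_rot: [3.141, 0.001, -0.368]
force: [-0.9, -0.9, -0.4]
width: 60.0
gripper_force: 0.0
1.0167 tcp box axes [ -57. -111.] z 231.1 yaw -0.368
[-43.5 -21.9]
```

```bash
python3 -m inch '[[[0.4,-3,0,0],[0.9,-6,0,0],[1.3,-9.1,0,0],[1.3,-9.1,3,0],[1.3,-9.1,3,0],[1.3,-9.1,3,0],[1.3,-9.1,3,0]]]' 6
python3 - <<'E'
from h import *
st()
a=get_image('side');b=get_image('top')
cv2.imwrite('pics/c1.png',cv2.resize(np.hstack([a[100:230,300:440],b[140:270,360:480]]),None,fx=3,fy=3))
E
```

```text
clock: 1.6
eef_pos: [498.6, -217.4, 202.0]
tool_rot: [3.14, -0.0, -0.373]
force: [0.5, -0.0, 0.1]
width: 59.9
gripper_force: 0.0
1.6 tcp box axes [-43.6 -22.7] z 202.0 yaw -0.373
```

View pics/c1.png

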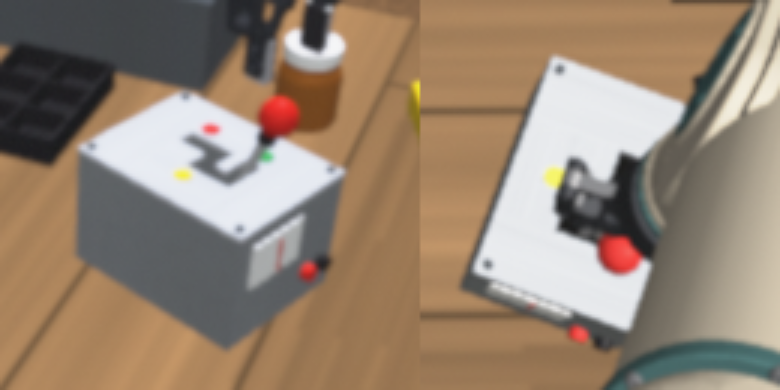

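The fingers straddle the knob, which is at crop (278,115) in the side view and (620,250) in the top view. The left finger shows to the upper left, as expected. Descending to grasp.

```bash
python3 -m inch '[[[0,-0.1,2,0],[0,-0.1,4,0],[0,-0.1,6,0],[0,-0.1,6,0],[0,-0.1,6,0]]]' 6; python3 -m inch '[[[0,0,0,0],[0,0,0,0],[0,0,0,0],[0,0,0,0],[0,0,0,0],[0,0,0,0]]]' 2.8; python3 -c "
from h import *;st()"
```

```text
clock: 2.12
eef_pos: [499.4, -214.6, 141.6]
tool_rot: [3.141, 0.001, -0.371]
force: [-0.1, -0.2, -0.3]
width: 60.1
gripper_force: 0.0
clock: 2.62
eef_pos: [500.6, -214.5, 143.1]
tool_rot: [3.141, -0.003, -0.37]
force: [-0.6, -0.6, 5.4]
width: 29.4
gripper_force: 58.7
2.6167 tcp box axes [-42.8 -19.3] z 143.1 yaw -0.37
```

```bash
python3 -m inch '[[[0,-0.8,0,0],[0,-1.6,-0.1,0],[0,-2.4,-0.1,0],[0,-3.2,0,0],[0,-4,0,0],[0,-4,0,0],[0,-4,0,0]]]'; python3 - <<'E'
from h import *
st()
a=get_image('side')
print([(n,c.round(1),loc(onz('side',c,161))) for n,c,_ in blob(a,(320,100,425,175),'red')[:2]])
cv2.imwrite('pics/c2.png',cv2.resize(a[90:230,300:440],None,fx=4,fy=4))
E
```

```text
clock: 3.2
eef_pos: [514.4, -178.3, 142.2]
tool_rot: [3.139, -0.002, -0.37]
force: [-1.7, -4.3, 0.8]
width: 29.0
gripper_force: 60.8
3.2 tcp box axes [-43.   19.5] z 142.2 yaw -0.37
[(88, array([383.9, 144.3]), array([-46.1,  12.8])), (6, array([369.7, 142.3]), array([-18.5,  29.9]))]
```

View pics/c2.png

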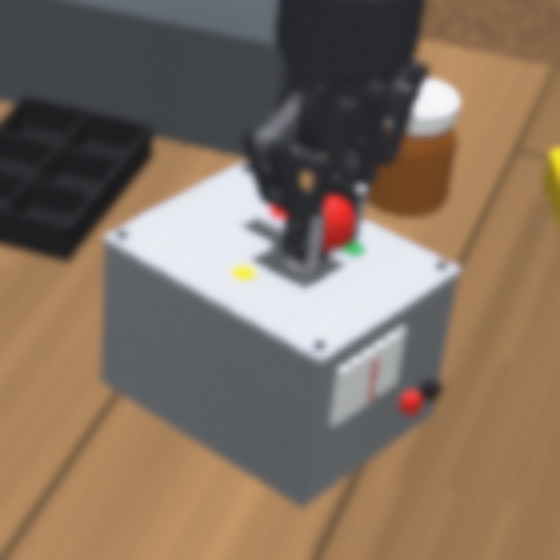

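The knob, at crop (340,220), is held between the pads and is now across at the yellow-dot side. Next I move it along to the middle.

```bash
python3 -m inch '[[[0.9,0,-0.3,0],[1.8,0,-0.5,0],[2.7,0,-0.7,0],[3.6,0,-0.8,0],[4.4,0,-0.8,0],[4.4,0,-0.8,0],[4.4,0,-0.8,0]]]'; python3 - <<'E'
from h import *
st()
a=get_image('side')
print([(n,c.round(1),loc(onz('side',c,169))) for n,c,_ in blob(a,(320,100,425,175),'red')[:2]])
cv2.imwrite('pics/c3.png',cv2.resize(a[90:230,300:440],None,fx=4,fy=4))
E
```

```text
clock: 3.83
eef_pos: [555.6, -191.5, 149.3]
tool_rot: [-3.14, 0.0, -0.369]
force: [-0.3, 0.5, -0.9]
width: 29.3
gripper_force: 60.6
3.8333 tcp box axes [ 0.2 22. ] z 149.3 yaw -0.369
[(104, array([368.8, 135.8]), array([-6.9, 20.1]))]
```

View pics/c3.png

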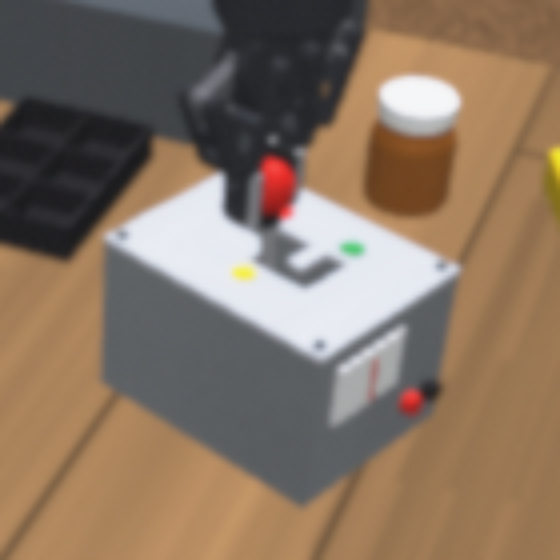

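The knob, at crop (275,185), is at the middle corner by the yellow dot and perhaps a few mm short of it. I nudge it on and then cross.

```bash
python3 -m inch '[[[0.3,0,0,0],[0.3,0.8,0,0],[0.3,1.6,0,0],[0.3,2.4,0,0],[0.3,3.2,0,0],[0.3,4.1,0,0],[0.3,4.1,0,0],[0.3,4.1,0,0]]]'; python3 - <<'E'
from h import *
st()
a=get_image('side')
print([(n,c.round(1),loc(onz('side',c,169))) for n,c,_ in blob(a,(320,100,425,175),'red')[:2]])
cv2.imwrite('pics/c4.png',cv2.resize(a[90:230,300:440],None,fx=4,fy=4))
E
```

```text
clock: 4.55
eef_pos: [545.4, -232.9, 152.1]
tool_rot: [-3.141, -0.006, -0.37]
force: [-1.9, 1.5, 13.7]
width: 29.5
gripper_force: 58.8
4.55 tcp box axes [  5.6 -20.2] z 152.1 yaw -0.37
[(95, array([378.9, 128.1]), array([ -1.1, -23.5])), (5, array([369.8, 142.6]), array([-27.1,  40.8]))]
```

View pics/c4.png

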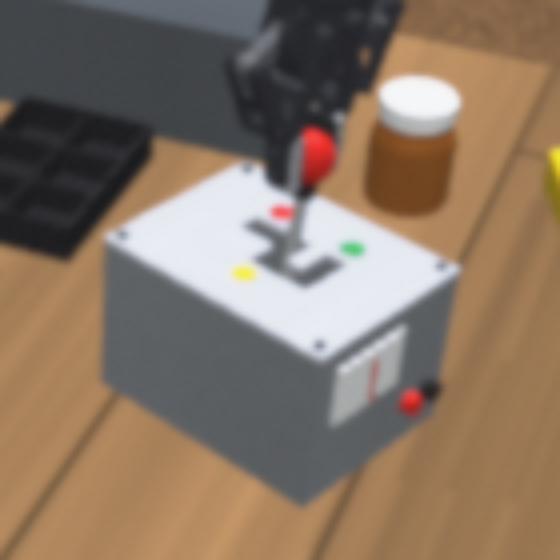

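The knob, at crop (318,155), has crossed to the right side, with the stem at the middle. Now along to full on.

```bash
python3 -m inch '[[[0.9,0,-0.1,0],[1.8,0,0.1,0],[2.7,0,0.3,0],[3.6,0,0.6,0],[4.4,0,0.8,0],[4.6,0,0.8,0],[4.6,0,0.8,0],[4.6,0,0.8,0]]]'; python3 - <<'E'
from h import *
st()
a=get_image('side')
print([(n,c.round(1),loc(onz('side',c,161))) for n,c,_ in blob(a,(320,100,425,175),'red')[:2]])
cv2.imwrite('pics/c5.png',cv2.resize(a[90:230,300:440],None,fx=4,fy=4))
E
```

```text
clock: 5.27
eef_pos: [587.0, -250.0, 142.3]
tool_rot: [3.14, -0.004, -0.371]
force: [1.3, -2.2, 4.3]
width: 29.4
gripper_force: 61.4
5.2667 tcp box axes [ 50.6 -21.1] z 142.3 yaw -0.371
[(107, array([364.4, 123.6]), array([ 44.5, -25.6])), (5, array([369.8, 142.6]), array([-19.4,  30.5]))]
```

View pics/c5.png

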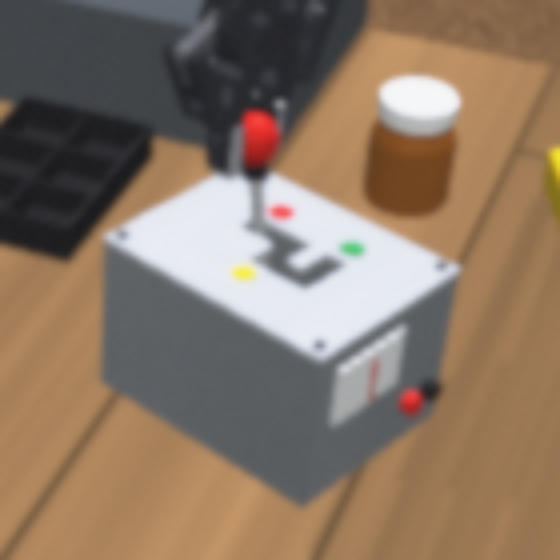

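The knob, at crop (260,138), and the stem are at the far end beside the red dot. I open the gripper, retreat straight up, and check.

```bash
python3 -m inch '[[[0,0,0,0],[0,0,0,0],[0,0,0,0],[0,0,0,0],[0,0,0,0],[0,0,0,0]]]' 6.5; python3 -m inch '[[[0,0,-2,0],[0,0,-4,0],[0,0,-7,0],[0,0,-10,0],[0,0,-10,0],[0,0,-10,0]]]'; python3 - <<'E'
from h import *
st()
a=get_image('side')
print([(n,c.round(1),loc(onz('side',c,161))) for n,c,_ in blob(a,(320,100,425,175),'red')[:2]])
cv2.imwrite('pics/c6.png',cv2.resize(a[90:230,300:440],None,fx=4,fy=4))
E
```

```text
clock: 5.82
eef_pos: [586.1, -248.0, 141.1]
tool_rot: [-3.141, 0.0, -0.369]
force: [1.0, 0.3, 0.4]
width: 65.0
gripper_force: 0.0
clock: 6.32
eef_pos: [587.3, -248.8, 243.4]
tool_rot: [-3.141, -0.004, -0.369]
force: [-1.0, -0.0, -0.6]
width: 64.9
gripper_force: 0.0
6.3167 tcp box axes [ 50.4 -19.9] z 243.4 yaw -0.369
[(138, array([363.1, 124. ]), array([ 45.7, -22.1])), (5, array([369.8, 142.6]), array([-19.4,  30.5]))]
```

View pics/c6.png

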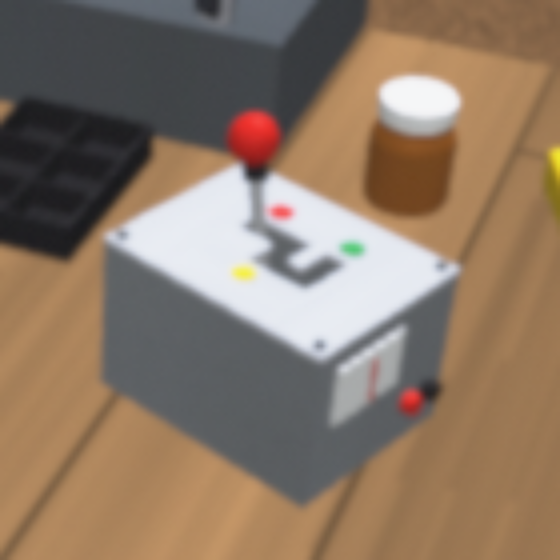

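The released knob, at crop (254,138), stands at about (46,-22) mm in the box's axes, which is fully home. The gripper is clear.

```bash
python3 -c "
from cell import order;print(order.finish_job())"
```

```text
the job is handed in; nothing more can be done
None
```

The red-knobbed lever went through the zigzag slot to full on, measured at about (46, -22) mm in the box's axes against a nominal (44, -19). I released it there, kept the arm well away from the blue-knobbed lever, and handed the job in shortly after 6.3 s; the judge returned no verdict.

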